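# Push a miscast figure base under the spring flap of the scrap hopper

## Task

Get rid of the miscast blue figure base lying in the lane of the scrap hopper: with one fingertip press the red paddle down and hold the amber spring flap wide open, and while it is open push the base with the other fingertip along the lane and in under the flap until it drops into the hopper. Never pick the base up. Then let go so that the flap springs fully shut, and leave everything else on the bench where it stands.

Things in the scene. Friction and masses are not known exactly. Their poses are not given: they have to be found in the camera images.
- hopper: Grey scrap hopper fixed to the bench, 220 mm long. Origin on the bench (z = 0) on the lane's centre line, under the front edge of the mouth; x = push direction along the lane, y to its left, z up. Lane: flat deck 70 mm above the bench, x = -140 to 0 mm, 39 mm wide between two guides 6 mm wide, 4 mm high. Two end brackets reach 88 mm (at y = -35, x = -136 and 76 mm).
- mouth (a point): Middle of the hopper's mouth at deck height (x = 34, y = 0, z = 70 mm of the hopper). The mouth is a well with vertical walls, 68 mm along x by 44 mm, 65 mm deep below the deck. A base pushed over its front edge tips in and falls.
- hinge (a point): Point on the flap's hinge axis (x = 0, y = -35, z = 78 mm of the hopper). The axis runs parallel to the lane as a steel tube 8 mm thick, from x = -133 to 73 mm.
- flap (a joint): Angle of the amber flap, rad: 0 shut (flat over the mouth), grows opening, stops at 0.95. Spring-closed: 2 to 5 N on the paddle holds it open. Plate 68 mm (hopper x = 3 to 71 mm) by 58 mm across, 4 mm thick, hinged on the -y side. Shut, its underside is 6 mm above the deck and its edge bars the lane; open, its free edge rises to 130 mm above the bench. From 0.75 the base passes freely beneath.
- paddle (a point): Point on the red paddle, mid-length, 33 mm out from the hinge axis. The paddle is a flat plate rigid with the flap, 4 mm thick, 12 to 46 mm out on the -y side, x = -130 to -2 mm of the hopper. Flap shut: it slopes up and outward at 45 deg (this point 101 mm above the bench). Flap at 0.785: level. A tip may slide along it in x, the angle unchanged.
- press (a point): Where to press: fixed point of the hopper at x = -66, y = -68, z = 77 mm. A fingertip coming straight down on the line y = -68 mm, at any x of the paddle, pushes the paddle down; with the tip at 77 mm above the bench the flap is at about 0.87, and the other fingertip, in the lane at y = 0 and 7 mm above its deck, clears the guides and still pushes the base.
- base: Miscast figure base in translucent blue resin: a stepped block 40 mm long (its x), 30 mm wide (y), 18 mm high (lower 11 mm full size, upper step 32 x 22 mm), about 40 g. Origin at the centre of its underside. It starts lying in the lane, front face 18 to 45 mm before the mouth.
- paint_red: Bystander: red paint bottle, 32 mm thick, 85 mm high, left of the hopper; origin under its foot.
- paint_green: Bystander: green paint bottle, 32 mm thick, 85 mm high, left of the hopper; origin under its foot.
- boot: Bystander: good blue resin boot, 62 x 34 mm, 66 mm high, left of the lane; origin under its foot.
- spray_can: Bystander: black spray can, 60 mm thick, 170 mm high; origin under its foot.
- pot: Bystander: white ceramic pot, 76 mm wide, 70 mm high; origin under its foot.
- brush: Bystander: paint brush lying flat, 170 mm long; origin under its middle.
- phone: Bystander: black phone lying flat, 75 x 155 x 9 mm; origin at the centre of its underside.
Not all that is in view belongs to the job. Leave any green or white look-alike of the base alone.

How it is judged:
On the way, in this order (a step that is already met when the one before it is completed fails the run):
1. The flap is held open while the base is still outside in the lane (value of joint flap above 0.6 rad and x of base in the frame of hopper below -0.025 m and contact force between the fingers and flap above 0.5 N), for 0.2 s.
2. The base goes in under the flap, still held open (value of joint flap above 0.5 rad and x of base in the frame of hopper above 0 m and contact force between the fingers and flap above 0.5 N).
3. The base lies in the hopper (z of base in the frame of hopper below 0.05 m and x of base in the frame of hopper between 0 and 0.07 m and y of base in the frame of hopper between -0.025 and 0.025 m), for 0.2 s.
At the end, for the whole second after the job is handed in: The base rests inside the hopper's well (its origin within the well's walls and at least 20 mm below the deck), and the flap is shut to within 0.08 rad (all of step 3 and value of joint flap below 0.08 rad and linear speed of base below 0.02 m/s); the robot touches nothing.
It fails at once if The base is lifted more than 15 mm above the lane (height (world z) of base above 0.085 m).
It fails at once if The base leaves the lane over the side (y of base in the frame of hopper above 0.035 m or y of base in the frame of hopper below -0.035 m).
It fails at once if A bystander is pushed more than 25 mm or knocked over (distance of any of paint_red, paint_green, boot, spray_can, pot, brush, phone from where it was at the start of the episode above 0.025 m or angle between any of paint_red, paint_green, boot, spray_can, pot's own z axis and vertical above 0.6 rad).
It also fails if it takes over 35 s, if anything falls off the work surface, if the arm or the gripper's body presses on something with over 40 N, if the wrist force passes 120 N, or if a joint passes its speed limit or range.

## Robot

A 6-joint arm with a two-finger parallel gripper is mounted at the origin on the work surface. World frame = base frame: x ahead of the robot, y to its left, z up, the work surface at z = 0. Lengths are in m, angles in rad, forces in N, time in s.
With the tool pointing down it reaches from about 0.375 to 0.9 m from the base axis. Payload 3.1 kg.
Tool frame: the origin (TCP) lies at the centre of the arm's flange, where the gripper is bolted on; the fingertips stand robot.tip_extent ahead of it and the grasp point (between the pads) lies 164 mm ahead of it (robot.tip_extent is the distance from the TCP to the fingertips, in m); z points along the fingers, y is the line along which they close (so a half turn about z gives the same grasp; the last joint's range is limited). The gripper opens to 87 mm and grips with 3 to 60 N. Pads are 19 mm wide; open, the fingers measure 117 mm over their backs; the gripper's body (75 mm by 190 mm) begins 51 mm behind the grasp point.
Start: joints at [-1.365, 0.527, 1.433, -0, 1.181, -0.178], TCP at [0.235, -0.579, 0.405] pointing down, gripper open.
Joint ranges: [-3.08, 3.08], [-0.75, 2.2], [0.22, 2.44], [-1.43, 4.57], [0, 2.65], [-2.85, 2.85]. Speed limits (rad/s): [2.79, 2.79, 3.14, 3.14, 3.14, 3.14].

## Interface

Orientations are given as a unit quaternion [x, y, z, w].
In Python, from rig import get_obs, camera, hand_in, cut_out, robot gives the robot as it stands.
- The arm moves only by the tool step_arm, never from a script. Its argument "rows" is a list of rows, each a list of 6 numbers: the shift along the world's x, y, z in m, then the turn, a rotation vector about the world's x, y, z in degrees. A call has 1 to 12 rows; each row shifts and turns the commanded pose from where the row before left it; what a row does not reach is not made up. A row lasts 1/8 s, in which the tool goes at most 62.5 mm and 10.7 degrees, less where a joint would pass 70% of its speed; a pose out of reach is approached as far as the arm can. A call is refused whole if a number of a shift passes 0.0625 or a number of a turn 10.7, either way. A call with a gripper value outside its range is refused whole. "jaw" is the finger opening in m, from 0 to 0.087, set as the call begins (left out, the last holds). The fingers move at their own pace and stop on an object; "squeeze" is the grip in N (left out, the last holds). Time passes only in rows, so rows that do not move let the fingers close. It gives the time, the measured TCP pose, the force, the opening and the grip force at its end, in the units of the state.
- get_obs(): the state, without advancing time (a new reading comes with each control period).
- camera(name): name is "side" or "top"; returns a dict with "pixels" (400x640x3 uint8, blue, green, red), "depth" (400x640 float32, m along the optical axis (not along the pixel's ray), 0 where there is no reading), "fov_y" (degrees; the focal length in pixels is half the picture's height over the tangent of half this angle, whatever the lens; pixels are square), "cx", "cy" (the principal point, pixels), "k1" (the pictures are not rectified: a ray, as slopes to the right and down, at radius r is drawn at 1 + k1 r^2 times it, then the intrinsics apply), "extrinsics" (4x4, takes a point from camera to world coordinates). Camera axes: x right, y up, looking along -z (the intrinsics and any distortion apply to the point x, -y, -z); pixel columns grow to the right and rows downward; lengths in m; the calibration is good to about 2 mm. A picture is of the moment at which its call begins.
- hand_in(): hands the job in; it is judged then, once.
Trained networks look in the newest picture that a camera, given by its name, has taken for a name from the list of things; names that differ only in an ending like _2 or _b are one class to them, and where a whole thing is asked for, a point or a joint stands for the part that bears it (a point fixed in the world has none). Each returns a list of dicts, best first, with "confidence" (0 to 1); they miss things now and then, are a little off and sometimes report something else, mostly with a low value. They report only what shows in the picture. A call takes as long as a camera call. They do not tell look-alikes from the thing itself.
- cut_out(label, camera): "region" (400x640 bool, what is visible of it) and "extent" ([centre column, centre row, width, height] in pixels, round what is visible of it).
The state is a dict: "time": time; "q": joint angles; "joint_velocities": joint speeds; "joint_torque": joint torques, N m; "position": TCP position; "tool_rot": TCP orientation; "ft_force": force on the tool from outside, world axes, zero at the start; "moment": the same for the moment, N m; "grip_width": finger opening in m; "grip_force": force on a finger pad.
Only numpy, scipy, OpenCV 4.12 (cv2) and the standard library are available. Lean on these libraries where they do the work, as an engineer would, in place of code of your own. Each camera call takes 0.05 s, during which the arm holds its last target. There are 200 camera calls.

## Working session

There is one attempt and no reset: what is moved stays moved. The work goes in short steps, Python scripts to look and compute and a tool call to move; the robot and the scene stay as the last step left them, time stands still between calls to the robot, and variables do not carry over. Pictures are saved under pics/ and viewed, at most 10 in all, crops included, and the job is handed in when it is done.

Besides the shell and the picture viewer there is one more tool, called after ">>>" as name(argument=value, ...), one argument or row to a line, values as JSON. step_arm: Moves the arm, as the interface text tells. Its arguments: {"type":"object","properties":{"rows":{"type":"array"},"jaw":{"type":"number"},"squeeze":{"type":"number"}},"required":["rows"]}

```bash
mkdir -p pics; ls; cat > h.py <<'E'
import numpy as np, cv2
from rig import get_obs, camera, hand_in, cut_out, robot
def K(c):
    f=200/np.tan(np.radians(c["fov_y"])/2); return f
def pts(c,mask):
    """world points of masked pixels with depth"""
    v,u=np.nonzero(mask&(c["depth"]>0)); d=c["depth"][v,u]; f=K(c)
    Km=np.array([[f,0,c["cx"]],[0,f,c["cy"]],[0,0,1.]])
    n=cv2.undistortPoints(np.stack([u,v],1).astype(float)[:,None],Km,np.array([c["k1"],0,0,0,0.]))[:,0]
    P=np.stack([n[:,0]*d,-n[:,1]*d,-d,np.ones_like(d)],1)
    return (P@np.array(c["extrinsics"]).T)[:,:3],u,v
def proj(c,p):
    q=np.linalg.inv(c["extrinsics"])@np.append(p,1); x,y=q[0]/-q[2],-q[1]/-q[2]; s=1+c["k1"]*(x*x+y*y); f=K(c)
    return c["cx"]+f*s*x,c["cy"]+f*s*y
E
python3 - <<'E'
from h import *
print(robot.tip_extent, get_obs())
for n in("side","top"):
    c=camera(n); im=c["pixels"].copy(); print(n,c["fov_y"],c["k1"],np.round(c["extrinsics"],3).tolist())
    for l in("hopper","flap","paddle","base","paint_red","paint_green","boot","spray_can","pot","brush","phone"):
        for r in cut_out(l,n)[:2]:
            P,u,v=pts(c,r["region"])
            if len(P): print(l,round(r["confidence"],2),np.round(r["extent"]).tolist(),"lo",np.round(np.percentile(P,2,0),3),"hi",np.round(np.percentile(P,98,0),3))
    cv2.imwrite(f"pics/{n}0.png",im)
    np.save(n+"0.npy",c,allow_pickle=True)
E
```

```text
pics
0.1822 {'time': 0.0, 'q': array([-1.36451540e+00,  5.28461045e-01,  1.43391747e+00, -1.93793719e-05,
        1.18139920e+00, -1.78495292e-01]), 'joint_velocities': array([-5.15389189e-04,  4.25321641e-04, -6.18846648e-04, -2.75315558e-04,
       -5.26049074e-04, -3.44314817e-05]), 'joint_torque': array([-4.20267752e-04, -4.40047002e+01, -1.76592278e+01,  6.33082073e-02,
        5.82564413e-02, -1.65262727e-04]), 'position': array([ 0.23454965, -0.57894071,  0.40376953]), 'tool_rot': array([ 9.81549128e-01,  1.91206994e-01, -2.41372682e-05, -1.09230203e-03]), 'ft_force': array([ 0.60371356, -0.45766837, -0.39339694]), 'moment': array([-0.01539624, -0.02067899,  0.01951183]), 'grip_force': 0.0, 'grip_width': 0.08656773780483291}
side 44.792910556995125 -0.021357232096721315 [[-0.837, 0.265, -0.478, -0.002], [-0.546, -0.427, 0.72, 0.829], [-0.014, 0.864, 0.503, 0.642], [0.0, 0.0, 0.0, 1.0]]
hopper 0.87 [289.0, 211.0, 94.0, 75.0] lo [ 0.486 -0.009  0.001] hi [0.696 0.094 0.108]
hopper 0.16 [184.0, 317.0, 89.0, 62.0] lo [0.541 0.326 0.003] hi [0.613 0.475 0.011]
flap 0.93 [292.0, 192
[... 2216 characters left out ...]
06 0.071 0.091]
boot 0.7 [273.0, 193.0, 11.0, 18.0] lo [0.515 0.142 0.01 ] hi [0.575 0.168 0.069]
spray_can 0.94 [440.0, 180.0, 35.0, 28.0] lo [ 0.557 -0.347  0.008] hi [ 0.609 -0.296  0.172]
pot 0.56 [445.0, 235.0, 27.0, 27.0] lo [ 0.403 -0.385  0.   ] hi [ 0.471 -0.315  0.071]
pot 0.53 [273.0, 194.0, 12.0, 19.0] lo [0.515 0.142 0.004] hi [0.577 0.171 0.069]
brush 0.69 [206.0, 240.0, 15.0, 59.0] lo [0.324 0.326 0.004] hi [0.483 0.367 0.022]
brush 0.49 [304.0, 181.0, 13.0, 13.0] lo [0.564 0.038 0.068] hi [0.607 0.071 0.091]
phone 0.74 [196.0, 181.0, 53.0, 27.0] lo [0.545 0.324 0.003] hi [0.615 0.47  0.013]
phone 0.62 [310.0, 176.0, 38.0, 81.0] lo [ 0.488 -0.009  0.001] hi [0.696 0.086 0.109]
```

```bash
python3 - <<'E'
from h import *
a=np.load("top0.npy",allow_pickle=True).item(); b=np.load("side0.npy",allow_pickle=True).item()
A=cv2.resize(a["pixels"][130:250,260:340],(400,600),interpolation=2); B=cv2.resize(b["pixels"][160:270,230:345],(400,383),interpolation=2)
cv2.imwrite("pics/c0.png",np.hstack([A,cv2.copyMakeBorder(B,0,217,0,0,0)]))
for c in(a,b):
    # region points of the whole hopper by height bands
    P,u,v=pts(c,np.ones((400,640),bool)); hsv=cv2.cvtColor(c["pixels"],cv2.COLOR_BGR2HSV)[v,u]
    box=(P[:,0]>.47)&(P[:,0]<.72)&(P[:,1]>-.06)&(P[:,1]<.12)&(P[:,2]>.03)
    for nm,h0,h1,s0 in(("red",None,None,120),("amber",12,30,120),("blue",95,125,80)):
        m=box&(hsv[:,1]>s0)&(hsv[:,2]>60)&((hsv[:,0]<8)|(hsv[:,0]>172) if h0 is None else (hsv[:,0]>h0)&(hsv[:,0]<h1))
        if m.sum()<10: print(nm,m.sum()); continue
        Q=P[m]; r=cv2.minAreaRect(Q[:,:2].astype(np.float32)*1000)
        print(nm,m.sum(),np.round(np.percentile(Q,[2,50,98],0),3).tolist(),[np.round(x,1) for x in r])
    m=box&(hsv[:,1]<60)&(P[:,2]>.062)&(P[:,2]<.08); Q=P[m]; r=cv2.minAreaRect(Q[:,:2].astype(np.float32)*1000); print("grey",m.sum(),[np.round(x,1) for x in r])
E
```

```text
red 425 [[0.496, -0.013, 0.086], [0.556, 0.002, 0.101], [0.618, 0.018, 0.112]] [array([557. ,   2.4]), array([ 26.7, 127. ]), np.float64(84.5)]
amber 29 [[0.628, 0.015, 0.076], [0.638, 0.061, 0.079], [0.696, 0.067, 0.083]] [array([663.,  41.]), array([48.6, 67.4]), np.float64(84.7)]
blue 129 [[0.564, 0.04, 0.069], [0.58, 0.054, 0.085], [0.602, 0.068, 0.091]] [array([583.5,  54.8]), array([29.6, 38.5]), np.float64(84.0)]
grey 951 [array([594.3,  49.5]), array([ 69.2, 213.9]), np.float64(84.5)]
red 665 [[0.494, -0.011, 0.087], [0.551, 0.004, 0.099], [0.618, 0.019, 0.111]] [array([556.8,   4.5]), array([ 29.6, 130.1]), np.float64(84.9)]
amber 492 [[0.502, 0.018, 0.031], [0.64, 0.059, 0.079], [0.695, 0.093, 0.082]] [array([596.8,  58. ]), array([ 62.4, 211.1]), np.float64(78.9)]
blue 186 [[0.563, 0.044, 0.071], [0.577, 0.064, 0.082], [0.601, 0.073, 0.09]] [array([630.9,  47.1]), array([ 32.8, 138.8]), np.float64(79.0)]
grey 1055 [array([593.5,  51.1]), array([ 71.6, 216.8]), np.float64(84.8)]
```

View pics/c0.png

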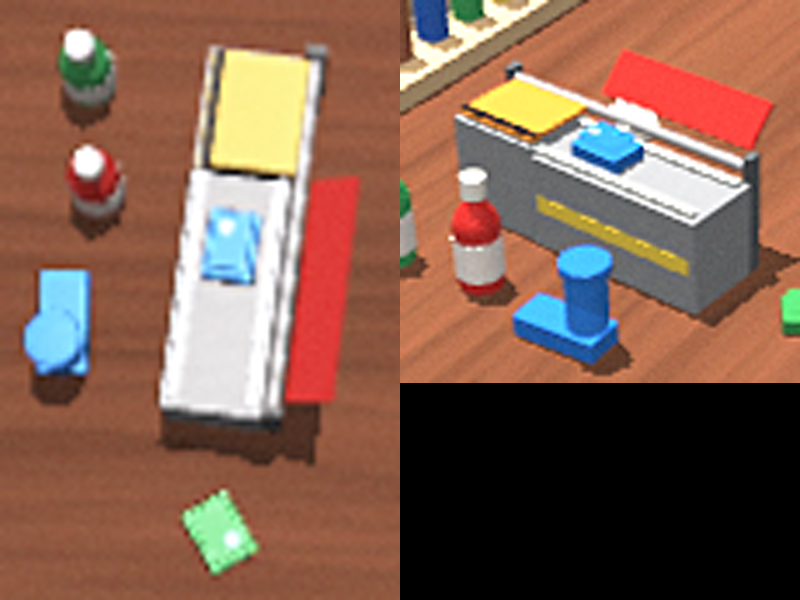

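>>> step_arm(
  rows=[
    [0.0253,0.0504,0,0,0,-2.275],
    [0.0253,0.0504,0,0,0,-2.275],
    [0.0253,0.0504,0,0,0,-2.275],
    [0.0253,0.0504,0,0,0,-2.275],
    [0.0253,0.0504,0,0,0,-2.275],
    [0.0253,0.0504,0,0,0,-2.275],
    [0.0253,0.0504,0,0,0,-2.275],
    [0.0253,0.0504,0,0,0,-2.275],
    [0.0253,0.0504,0,0,0,-2.275],
    [0.0253,0.0504,0,0,0,-2.275],
    [0.0253,0.0504,0,0,0,-2.275],
    [0.0253,0.0504,0,0,0,-2.275],
  ],
  jaw=0.053,
)

```text
time: 2.7
position: [0.5389, 0.0273, 0.405]
tool_rot: [0.999, -0.046, 0.0, 0.0]
ft_force: [0.6, -1.3, 0.2]
grip_width: 0.0529
grip_force: 0.0
```

>>> step_arm(
  rows=[
    [0,0,-0.03,0,0,0],
    [0,0,-0.03,0,0,0],
    [0,0,-0.02,0,0,0],
    [0,0,0,0,0,0],
    [0,0,0,0,0,0],
  ],
)

```text
time: 3.32
position: [0.5387, 0.0254, 0.3255]
tool_rot: [0.999, -0.046, 0.001, 0.0]
ft_force: [1.2, -0.4, 0.2]
grip_width: 0.0531
grip_force: 0.0
```

```bash
python3 - <<'E'
from h import *
O=np.array([.6275,.0525]);t=np.radians(-5.3);u=np.array([np.cos(t),np.sin(t)]);v=np.array([-u[1],u[0]])
W=lambda x,y,z:np.append(O+x/1e3*u+y/1e3*v,z/1e3)
out=[]
for n,(r0,r1,c0,c1) in(("side",(120,260,220,350)),("top",(130,250,260,345))):
    c=camera(n); s=4; im=cv2.resize(c["pixels"][r0:r1,c0:c1],None,fx=s,fy=s,interpolation=2)
    for p in[(0,25,70),(-140,25,70),(-140,-25,70),(0,0,70),(-130,-67,110),(-2,-67,110),(3,25,80),(71,25,80),(-86,0,143),(-86,-68,143)]:
        x,y=proj(c,W(*p)); cv2.circle(im,(int((x+.5-c0)*s),int((y+.5-r0)*s)),3,(255,0,255),1)
    out.append(im)
h=max(i.shape[0] for i in out); im=np.hstack([cv2.copyMakeBorder(i,0,h-i.shape[0],0,0,0) for i in out]); f=min(1,800/im.shape[1]); cv2.imwrite("pics/c1.png",cv2.resize(im,None,fx=f,fy=f)); print(im.shape)
E
```

```text
(560, 860, 3)
```

View pics/c1.png

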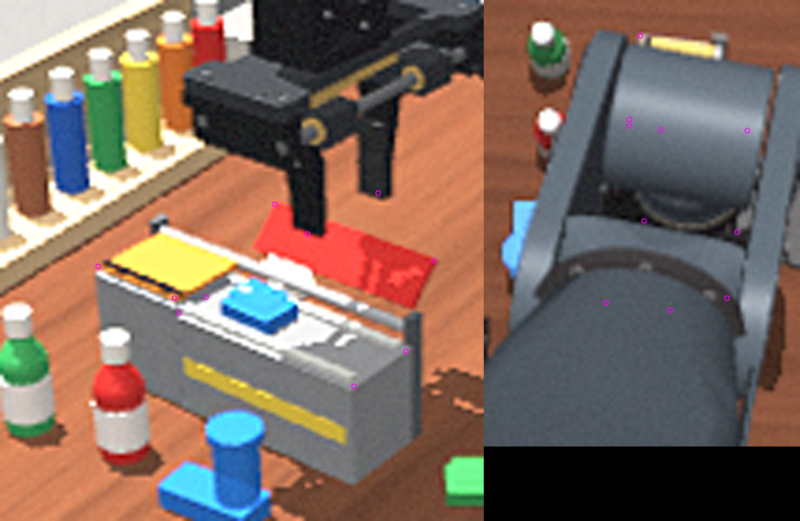

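The side view (left half) shows the projected hopper corners on the image corners, at (354,387), (98,266) and (434,262). The fingertips, at (307,233) and (378,193), stand over the lane behind the base and over the paddle edge. I'll press down now.

>>> step_arm(
  rows=[
    [0,0,-0.015,0,0,0],
    [0,0,-0.015,0,0,0],
    [0,0,-0.015,0,0,0],
    [0,0,-0.0115,0,0,0],
    [0,0,-0.01,0,0,0],
    [0,0,0,0,0,0],
    [0,0,0,0,0,0],
    [0,0,0,0,0,0],
  ],
)

```text
time: 4.42
position: [0.5382, 0.0252, 0.2582]
tool_rot: [0.999, -0.046, -0.0, 0.0]
ft_force: [-0.5, -2.9, 6.1]
grip_width: 0.0532
grip_force: 2.8
```

```bash
python3 - <<'E'
from h import *
c=camera("side"); cv2.imwrite("pics/c2.png",cv2.resize(c["pixels"][120:260,220:350],None,fx=4,fy=4,interpolation=2))
o=get_obs(); print(o["ft_force"],o["position"])
E
```

```text
[-1.63833887 -1.66704981  5.03931385] [0.5382176  0.02517507 0.25821166]
```

View pics/c2.png

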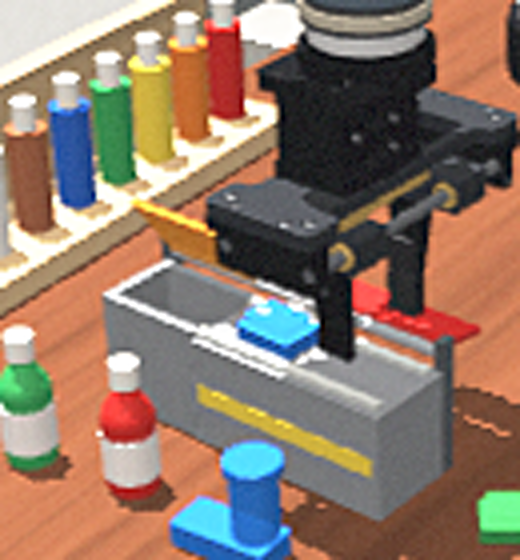

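The flap is open, its edge at (140,205). The base is still in the lane at (280,325), with the finger behind it at (335,340). Next is the push.

>>> step_arm(
  rows=[
    [0.006,-0.0006,0,0,0,0],
    [0.006,-0.0006,0,0,0,0],
    [0.006,-0.0005,0,0,0,0],
    [0.006,-0.0006,0,0,0,0],
    [0.006,-0.0005,0,0,0,0],
    [0.006,-0.0006,0,0,0,0],
    [0.006,-0.0005,0,0,0,0],
    [0.006,-0.0006,0,0,0,0],
    [0.006,-0.0006,0,0,0,0],
    [0.006,-0.0005,0,0,0,0],
    [0.006,-0.0006,0,0,0,0],
    [0.006,-0.0005,0,0,0,0],
  ],
)

```text
time: 5.98
position: [0.6072, 0.0188, 0.258]
tool_rot: [0.999, -0.046, -0.006, 0.0]
ft_force: [-9.2, -2.1, 12.2]
grip_width: 0.0531
grip_force: 6.3
```

```bash
python3 - <<'E'
from h import *
c=camera("side"); cv2.imwrite("pics/c3.png",cv2.resize(c["pixels"][120:260,220:350],None,fx=4,fy=4,interpolation=2))
o=get_obs(); print(o["ft_force"],o["position"])
E
```

```text
[-6.58185629 -0.78886507  9.98666342] [0.60823754 0.0187122  0.25816184]
```

View pics/c3.png

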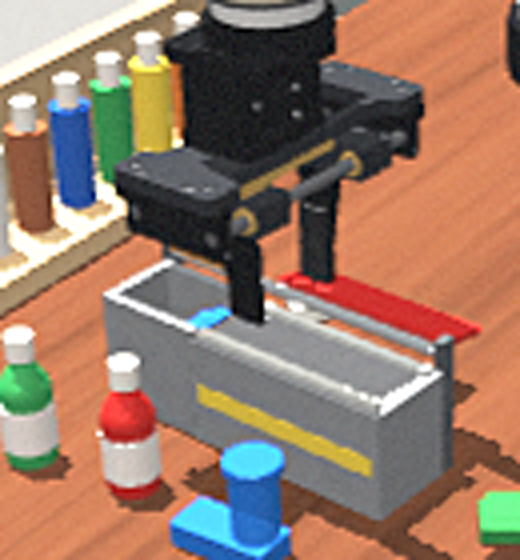

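>>> step_arm(
  rows=[
    [0.003,-0.0003,0,0,0,0],
    [0.003,-0.0003,0,0,0,0],
    [0,0,0,0,0,0],
    [0,0,0,0,0,0],
  ],
)

```text
time: 6.52
position: [0.6133, 0.0182, 0.2581]
tool_rot: [0.999, -0.046, -0.005, 0.0]
ft_force: [-9.1, -2.5, 12.1]
grip_width: 0.0528
grip_force: 6.1
```

```bash
python3 - <<'E'
from h import *
o=get_obs(); print(o["ft_force"],o["moment"],o["position"])
c=camera("side"); cv2.imwrite("pics/c4.png",cv2.resize(c["pixels"][150:230,230:310],None,fx=7,fy=7,interpolation=2))
P,u,v=pts(c,np.ones((400,640),bool)); hsv=cv2.cvtColor(c["pixels"],cv2.COLOR_BGR2HSV)[v,u]
m=(P[:,0]>.55)&(P[:,0]<.72)&(P[:,1]>0)&(P[:,1]<.1)&(hsv[:,0]>95)&(hsv[:,0]<125)&(hsv[:,1]>120)
print(m.sum()); 
if m.sum(): print(np.round(np.percentile(P[m],[2,50,98],0),3))
E
```

```text
[-9.13192903 -2.50589553 12.06647388] [-0.67664102  1.60787437 -0.26728427] [0.61326194 0.01823065 0.25807184]
47
[[0.561 0.008 0.008]
 [0.605 0.067 0.129]
 [0.643 0.088 0.305]]
```

View pics/c4.png

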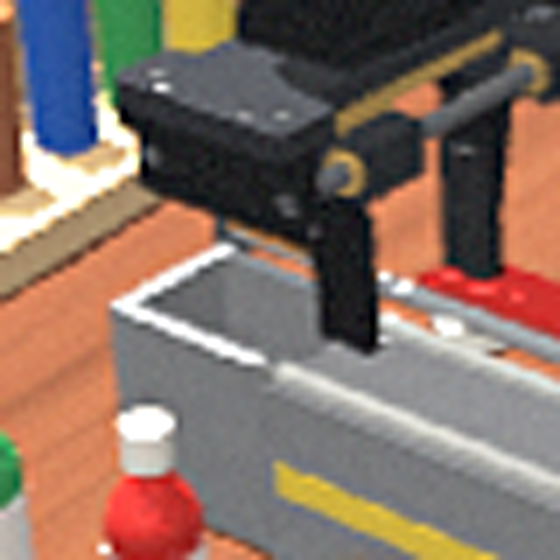

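>>> step_arm(
  rows=[
    [-0.006,0.0006,0,0,0,0],
    [-0.006,0.0006,0,0,0,0],
    [0,0,0,0,0,0],
  ],
)

```text
time: 6.95
position: [0.6057, 0.0191, 0.2592]
tool_rot: [0.999, -0.046, 0.003, 0.0]
ft_force: [2.5, -1.2, 4.7]
grip_width: 0.0529
grip_force: 2.7
```

>>> step_arm(
  rows=[
    [-0.01,0.001,0,0,0,0],
    [-0.02,0.002,0,0,0,0],
    [-0.03,0.003,0,0,0,0],
    [0,0,0,0,0,0],
    [0,0,0,0,0,0],
  ],
)

```text
time: 7.58
position: [0.5429, 0.0257, 0.2583]
tool_rot: [0.999, -0.046, -0.002, -0.0]
ft_force: [-4.0, 0.5, 8.8]
grip_width: 0.0532
grip_force: 4.3
```

```bash
python3 - <<'E'
from h import *
o=get_obs(); print(o["ft_force"],o["position"])
A=cv2.resize(camera("side")["pixels"][130:260,220:350],(390,390),interpolation=2)
B=cv2.resize(camera("top")["pixels"][120:250,250:380],(390,390),interpolation=2)
cv2.imwrite("pics/c5.png",np.hstack([A,B]))
E
```

```text
[-4.00523204  0.54547129  8.78281952] [0.5428868  0.02567257 0.25827403]
```

View pics/c5.png

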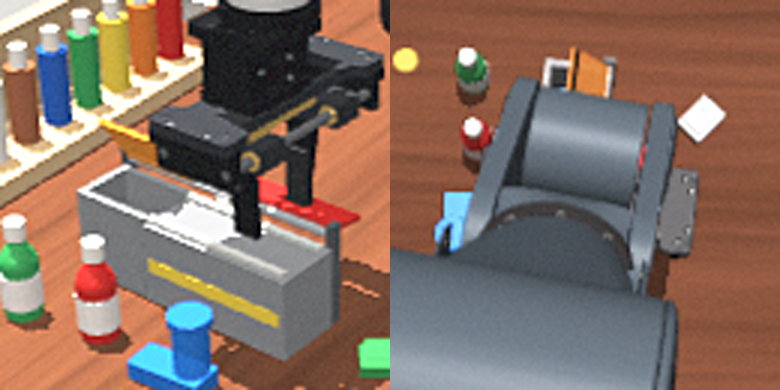

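The lane is empty and no blue shows above the well rim, so the base has dropped. I'll rise and let the flap close.

>>> step_arm(
  rows=[
    [0,0,0.01,0,0,0],
    [0,0,0.015,0,0,0],
    [0,0,0.02,0,0,0],
    [0,0,0.03,0,0,0],
    [0,0,0.04,0,0,0],
    [-0.03,0,0.04,0,0,0],
    [-0.05,-0.04,0.02,0,0,0],
    [-0.03,-0.06,0,0,0,0],
    [0,-0.06,0,0,0,0],
    [0,-0.06,0,0,0,0],
    [0,0,0,0,0,0],
    [0,0,0,0,0,0],
  ],
)

```text
time: 9.18
position: [0.4394, -0.1876, 0.4319]
tool_rot: [0.999, -0.046, -0.0, -0.0]
ft_force: [-0.5, 0.1, -0.8]
grip_width: 0.0527
grip_force: 0.0
```

```bash
python3 - <<'E'
from h import *
o=get_obs(); print(o["ft_force"],o["position"])
A=cv2.resize(camera("side")["pixels"][130:260,220:350],(390,390),interpolation=2)
B=cv2.resize(camera("top")["pixels"][120:250,250:380],(390,390),interpolation=2)
cv2.imwrite("pics/c6.png",np.hstack([A,B]))
E
```

```text
[-0.46840351  0.0637092  -0.82199979] [ 0.43943785 -0.1875786   0.43193936]
```

View pics/c6.png

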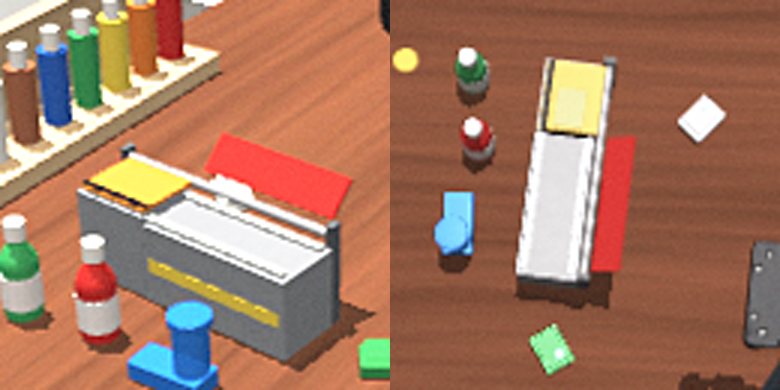

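The flap is shut at (140,180), the lane is empty, and the bystanders in view are where they were. I'm handing in.

```bash
python3 -c "
from rig import hand_in; print(hand_in())"
```

```text
the job is handed in; nothing more can be done
None
```

I pushed the base under the held-open flap and into the hopper, the flap sprang shut, and the job is handed in; the last pictures show an empty lane and no nearby bystander moved, but the base inside the well was never seen directly.

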